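Quick spin on the microcentrifuge

TASK

Give the two tubes in the white microcentrifuge a quick spin, with closed fingers and by pressing alone: first switch it on by pressing down the far end of its black power rocker (it has to be on to see its lid come shut), then push the open lid down until the latch catches and the lid stays shut by itself with your fingers off it, and last press the large oblong key fully down and keep it down - the rotor turns only while that key is held, so the program finishes while still holding it. Do not press that key before the machine is on and the lid latched, leave the small round key alone, do not force anything, and do not shove or lift the things lying about.

Things in the scene. Friction and masses are not known exactly. Their poses are not given: they have to be found in the camera images.
- microcentrifuge: white microcentrifuge, fixed, 270 mm deep, 216 wide, 138 high shut. Origin: centre of its underside; x runs from its front (controls) to its back, y to the left of a person facing the controls. Front 85 mm of its top: control deck, rising backward at 0.22 rad (70 to 88 mm high). Behind x = -51 mm the rotor housing, 120 high. Deck by y: rocker 76, display 33, latch 0 (hook 125 high), keys -50, -90
- rocker (a joint): black power rocker, 37 mm long along the machine's x, 22 wide, pivoting at its middle: 0 = off (far end, nearest the lid, stands up), 0.36 = on (far end down). Over-centre spring: past 0.18 it snaps over by itself and stays. Takes about 3 N on the far end, which goes down about 4 to 5 mm to a hard stop
- rocker_far_end (a point): middle of the raised far half of the rocker, on its top surface (14 mm from the pivot, 22 mm wide); this is the place to press, downward, to switch on
- lid (a joint): lid angle (rad) about the hinge along the machine's y at its back: 0 = shut, grows as it opens, stop 1.15. Starts at 0.65 to 0.95; a stiff hinge, so it stays where left. Latched it rests near 0.007; unlatched, two sprung pins hold it ajar at about 0.06. The last 12 mm at the front edge take about 10 N until the bar under its front lip snaps under the hook; hard stop at -0.01
- lid_hinge (a point): point on the lid's hinge axis, middle of the machine; it does not move as the lid turns (131 mm behind and 122 mm above the machine's origin). The shut lid runs 182 mm forward from here, is 212 mm wide, and its flat top lies 15.5 mm above this point
- lid_press (a point): point on the lid's flat outer (top) face, on its middle line, 158 mm from the hinge axis, 24 mm behind the front edge: a good place to push. It turns with the lid; its own z axis is the outward normal of that face. The clear window (97 mm across, as solid as the lid) begins 18 mm behind it
- latch (a joint): sprung lid latch (hook and paddle in one piece): 0 = home, grows as the hook is pushed forward by the lid's bar or as the paddle is pressed down (0.45 at most). Pressing its paddle would release the lid.
- spin_key (a joint): travel of the large oblong quick-spin key: 0 = up, 0.004 m = fully down, along the deck's normal; springs back when let go; 1.5 N to start, 5 N fully down, then a hard stop
- spin_key_top (a point): centre of the top face of the large oblong quick-spin key: 28 mm (machine x) by 34 mm (machine y), standing 8 mm above the deck, its face sloping with the deck (0.22 rad, higher at the back)
- timer_key (a joint): travel of the small round timer key (14 mm across): 0 = up, 0.003 m = fully down; not to be pressed
- timer_key_top (a point): centre of the top of the small round timer key, 5 mm above the deck, 40 mm to the right of the quick-spin key's centre
- tip_box_mid (a point): closed pipette tip box with a clear lid, 88 x 122 x 76 mm, loose bystander beside the machine; the point is half-way up its middle
- rubber_bung_mid (a point): rubber bung, 35 mm across, 28 mm high, loose bystander beside the machine; the point is half-way up its middle
- tube_15_mid (a point): capped 15 ml tube lying on the bench, 111 mm long, 19 mm thick, loose bystander beside the machine; the point is half-way up its middle
- petri_dish_1_mid (a point): closed petri dish, 90 mm across, 15 mm high, loose bystander beside the machine; the point is half-way up its middle
- micropipette_1_mid (a point): micropipette lying on the bench, 238 x 28 x 30 mm, loose bystander beside the machine; the point is half-way up its middle
- marker_1_mid (a point): felt marker lying on the bench, 129 mm long, 11 mm thick, loose bystander beside the machine; the point is half-way up its middle

How it is judged:
By the outcome, as a careful person would: the job done as asked, in the order asked, and still so for the second after the job is handed in, while the arm keeps its last pose, push and grip.
It also fails if it takes over 45 s, if anything falls off the work surface, if the arm or the gripper's body presses on something with over 40 N, if the wrist force passes 120 N, or if a joint passes its speed limit or range.

ROBOT

A 7-joint arm with a two-finger parallel gripper is mounted at the origin on a cart in front of the work surface, level with it; the furniture and walls round the work are solid. World frame = base frame: x ahead of the robot, y to its left, z up, the work surface at z = 0. Lengths are in mm, angles in rad, forces in N, time in s.
With the tool pointing down it reaches from about 425 to 950 mm from the base axis. Payload 4.7 kg.
Tool frame: the origin (TCP) lies midway between the tips of the shut fingers; the grasp point (between the pads) lies 19 mm behind it (manip.grip_point_offset is the distance from the TCP to the grasp point, in mm); z points along the fingers, y is the line along which they close (so a half turn about z gives the same grasp; the last joint's range is limited). The gripper opens to 87 mm and grips with 3 to 60 N. Pads are 19 mm wide; open, the fingers measure 117 mm over their backs; the gripper's body (75 mm by 190 mm) begins 51 mm behind the grasp point.
Start: joints at [-1.191, 0.469, -0.049, 1.532, 0.024, 1.141, -0.082], TCP at [268.281, 619.415, 222.573] pointing down, gripper open.
Joint ranges: [-2.59, 2.59], [-0.33, 1.99], [-1.39, 1.29], [0.1, 2.45], [-1.04, 4.18], [0.21, 1.99], [-2.66, 2.66]. Speed limits (rad/s): [2.57, 2.57, 3.14, 3.14, 3.14, 3.14, 3.14].

INTERFACE

Orientations are given as a unit quaternion [x, y, z, w].
In Python, from workcell import manip gives the robot as it stands. The module is installed in compiled form; this text tells all that it offers.
- The arm moves only by the tool jog_arm, never from a script. Its argument "deltas" is a list that holds one entry, the list of rows, each a list of 7 numbers: the shift along the tool's x, y, z in mm, then the turn, a rotation vector about the tool's x, y, z in degrees, then the closure, from 0 (fully open) to 1 (shut). In form: [[[x, y, z, rx, ry, rz, claw], ...]]. A call has 1 to 12 rows; each row is the pose to reach, as a shift and turn from the pose commanded when the call began, along the tool's axes at that moment; what a row does not reach only later rows make up. A row lasts 1/10 s, in which the tool goes at most 50 mm and 8.59 degrees, less where a joint would pass 70% of its speed; a pose out of reach is approached as far as the arm can. A call with a gripper value outside its range is refused whole. The fingers move at their own pace and stop on an object; "newtons" is the grip in N (left out, the last holds). Time passes only in rows, so rows that repeat a pose let the fingers close. It gives the time, the measured TCP pose, the force, the opening and the grip force at its end, in the units of the state.
- manip.get_state(): the state, without advancing time (a new reading comes with each control period).
- manip.grab_frame(name): name is "scene" or "top" or "wrist"; returns (picture, depth): 400x640x3 uint8, red, green, blue; 400x640 float32, mm along the optical axis (not along the pixel's ray), 0 where there is no reading.
- manip.get_calibration(name): a dict with "fx", "fy", "cx", "cy" (pixels), "D" ([k1, k2, p1, p2, k3] as OpenCV has them; the pictures are not rectified), "rvec" (rotation vector, rad) and "tvec" (3), from world to camera coordinates, as OpenCV has them. Camera axes: x right, y down, z forward; pixel columns grow to the right and rows downward; lengths in mm; the calibration is good to about 2 mm. A picture is of the moment at which its call begins: read the wrist's pose just before it. get_calibration takes no time and is no camera call; for the wrist camera it gives the pose at the moment of the call.
- manip.finish_job(): hands the job in; it is judged then, once.
The state is a dict: "time_s": time; "qpos": joint angles; "qd": joint speeds; "tau": joint torques, N m; "ee_pos": TCP position; "orientation": TCP orientation; "force": force on the tool from outside, world axes, zero at the start; "wrist_torque": the same for the moment, N m; "finger_gap": finger opening in mm; "grasp_force": force on a finger pad.
Only numpy, scipy, OpenCV 4.12 (cv2) and the standard library are available. Lean on these libraries where they do the work, as an engineer would, in place of code of your own. Each camera call takes 0.05 s, during which the arm holds its last target. There are 200 camera calls.

## Working session

There is one attempt and no reset: what is moved stays moved. The work goes in short steps, Python scripts to look and compute and a tool call to move; the robot and the scene stay as the last step left them, time stands still between calls to the robot, and variables do not carry over. Pictures are saved under pics/ and viewed, at most 10 in all, crops included, and the job is handed in when it is done.

Besides the shell and the picture viewer there is one more tool, called after "Request:" as a command line: name --argument value ..., lists and objects as JSON in quotes. jog_arm: Moves the arm, as the interface text tells. Its arguments: {"type":"object","properties":{"deltas":{"type":"array"},"newtons":{"type":"number"}},"required":["deltas"]}

```bash
mkdir -p pics
python3 - <<'E'
from workcell import manip
import numpy as np,cv2
s=manip.get_state();print({k:np.round(v,3) for k,v in s.items()})
for n in("scene","top"):
    p,d=manip.grab_frame(n);c=manip.get_calibration(n)
    cv2.imwrite(f"pics/{n}0.png",p[:,:,::-1]);np.savez(f"{n}0.npz",p=p,d=d,**{k:np.array(v) for k,v in c.items()})
    R=cv2.Rodrigues(np.array(c["rvec"],float))[0];print(n,-R.T@np.array(c["tvec"]).ravel(),R[2],c["fx"])
E
```

```text
{'time_s': np.float64(0.0), 'qpos': array([-1.191,  0.469, -0.049,  1.534,  0.024,  1.141, -0.082]), 'qd': array([-0.   ,  0.   , -0.002, -0.001,  0.001, -0.001, -0.   ]), 'tau': array([ 0.0000e+00, -5.0797e+01, -8.1000e-02, -2.3616e+01, -6.1000e-02,
        3.8000e-02,  0.0000e+00]), 'ee_pos': array([268.074, 618.825, 221.467]), 'orientation': array([ 0.203,  0.979, -0.001, -0.   ]), 'force': array([ 0.036,  0.659, -0.531]), 'wrist_torque': array([ 0.012, -0.049,  0.016]), 'grasp_force': np.float64(0.0), 'finger_gap': np.float64(86.992)}
scene [-257.49233773 -547.12185564  740.87771691] [ 0.69231695  0.49888832 -0.52135179] 475.90235130316563
top [ 498.16933493   85.08515589 1394.63526827] [ 0.07373121 -0.00224279 -0.99727563] 498.1178106374724
```

View pics/scene0.png

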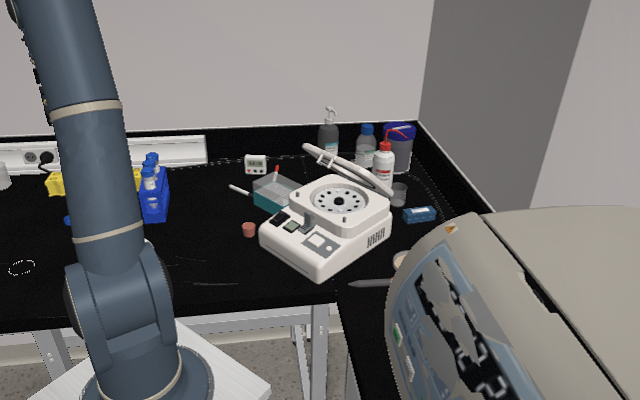

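View pics/top0.png

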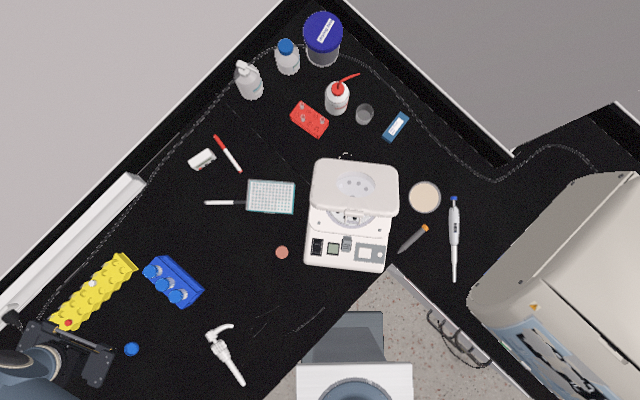

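```bash
cat > h.py <<'E'
import numpy as np,cv2
def cloud(f):
    z=np.load(f);d=z["d"];K=np.array([[z["fx"],0,z["cx"]],[0,z["fy"],z["cy"]],[0,0,1]],float)
    v,u=np.mgrid[:400,:640];uv=np.stack([u,v],-1).reshape(-1,1,2).astype(np.float64)
    n=cv2.undistortPoints(uv,K,z["D"].astype(float)).reshape(400,640,2)
    P=np.dstack([n*d[...,None],d]);R=cv2.Rodrigues(z["rvec"].astype(float))[0]
    W=(P-z["tvec"].ravel())@R;W[d<=0]=np.nan
    return W,z["p"]
E
python3 - <<'E'
from h import *
W,p=cloud("top0.npz")
for u,v in[(306,266),(386,271),(316,246),(333,248),(347,240),(362,254),(312,165),(316,185),(396,185),(355,205),(355,213),(345,228),(300,300)]: print((u,v),np.round(W[v,u],0))
S,q=cloud("scene0.npz")
A=np.vstack([W.reshape(-1,3),S.reshape(-1,3)])
for X,n in((W.reshape(-1,3),'top'),(S.reshape(-1,3),'scene')):
  m=(X[:,0]>250)&(X[:,0]<750)&(abs(X[:,1])<170)
  for lo,hi in((20,60),(66,90),(110,125)):
    B=X[m&(X[:,2]>lo)&(X[:,2]<hi)]
    print(n,lo,len(B),np.round(np.percentile(B,[1,50,99],axis=0),0).tolist(),cv2.minAreaRect(B[:,:2].astype(np.float32)))
cv2.imwrite("pics/c1.png",cv2.resize(p[140:280,290:410,::-1],None,fx=4.2,fy=4.2,interpolation=cv2.INTER_CUBIC))
cv2.imwrite("pics/c2.png",cv2.resize(q[135:290,240:400,::-1],None,fx=3.8,fy=3.8,interpolation=cv2.INTER_CUBIC))
E
```

```text
(306, 266) [419. 126.  -4.]
(386, 271) [ 338. -213. -896.]
(316, 246) [475.  96.  96.]
(333, 248) [469.  51.  81.]
(347, 240) [489.  17. 126.]
(362, 254) [452. -24.  86.]
(312, 165) [702. 104.  -2.]
(316, 185) [622.  92. 214.]
(396, 185) [ 621. -102.  191.]
(355, 205) [570.   3. 248.]
(355, 213) [551.   4. 260.]
(345, 228) [520.  21. 117.]
(300, 300) [326. 144.  -0.]
top 20 75 [[403.0, -168.0, 20.0], [427.0, 36.0, 56.0], [641.0, 160.0, 60.0]] ((517.359130859375, -2.650787353515625), (333.76800537109375, 219.60411071777344), 84.57530212402344)
top 66 2658 [[411.0, -86.0, 67.0], [463.0, 28.0, 80.0], [635.0, 168.0, 90.0]] ((500.4508056640625, 58.27507781982422), (324.3835754394531, 177.6018524169922), 64.99983215332031)
top 110 1343 [[489.0, -94.0, 111.0], [526.0, 16.0, 120.0], [570.0, 110.0, 125.0]] ((522.5557250976562, 12.813095092773438), (212.11520385742188, 82.48799133300781), 78.9889907836914)
scene 20 1753 [[398.0, -115.0, 21.0], [424.0, -80.0, 41.0], [652.0, 162.0, 60.0]] ((503.10040283203125, -4.9328460693359375), (244.08221435546875, 300.70721435546875), 16.5323543548584)
scene 66 2875 [[407.0, -113.0, 66.0], [458.0, -16.0, 79.0], [649.0, 166.0, 90.0]] ((532.7647094726562, 26.723716735839844), (263.5838928222656, 285.9971008300781), 0.11325598508119583)
scene 110 3000 [[480.0, -107.0, 110.0], [580.0, -6.0, 119.0], [682.0, 105.0, 124.0]] ((579.003662109375, 2.79351806640625), (214.1620330810547, 209.8682098388672), 83.19966125488281)
```

View pics/c1.png

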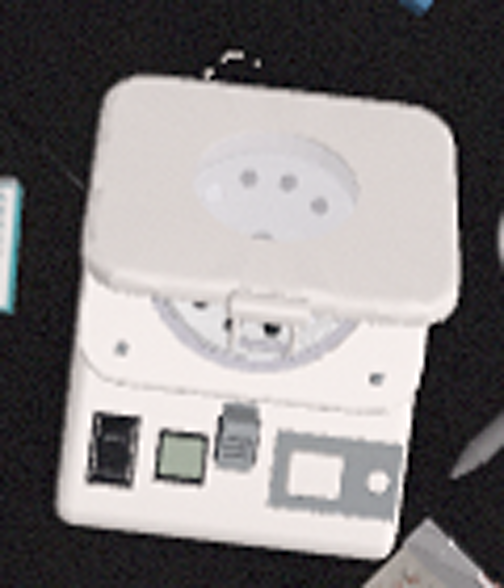

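View pics/c2.png

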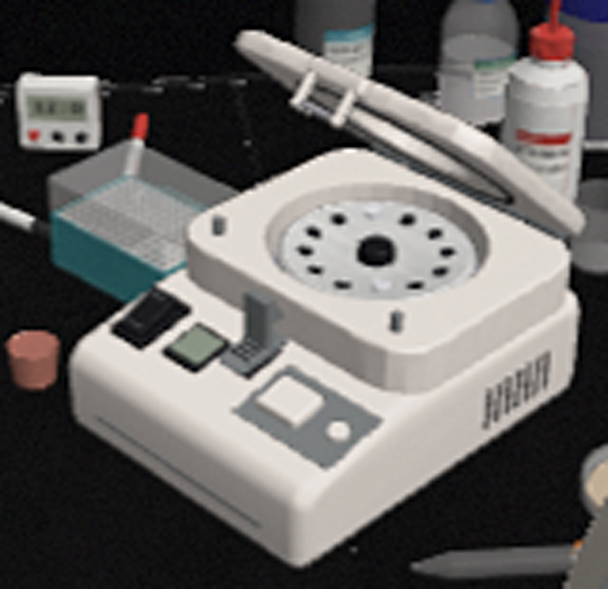

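```bash
cat > fit.py <<'E'
from h import *
from scipy.optimize import least_squares
T,_=cloud("top0.npz");S,_=cloud("scene0.npz");z=np.load("top0.npz")
K=np.array([[z["fx"],0,z["cx"]],[0,z["fy"],z["cy"]],[0,0,1]],float);R=cv2.Rodrigues(z["rvec"])[0];C=-R.T@z["tvec"].ravel()
def ray(u,v,h):
    n=cv2.undistortPoints(np.array([[[u,v]]],float),K,z["D"]).ravel();r=R.T@np.array([*n,1]);return C+r*(h-C[2])/r[2]
F=[(ray(317.1,246.9,84),76),(ray(365,253.3,90),-50),(ray(380,254.8,87),-90)]
X=S.reshape(-1,3);B=X[(X[:,0]>370)&(X[:,0]<720)&(X[:,1]>-150)&(X[:,1]<115)&(X[:,2]>15)&(X[:,2]<55)&~((X[:,0]>480)&(X[:,1]>60))]
def toM(P,q):
    c,s=np.cos(q[2]),np.sin(q[2]);d=np.asarray(P)[...,:2]-q[:2];return np.stack([d[...,0]*c+d[...,1]*s,-d[...,0]*s+d[...,1]*c],-1)
H=X[(X[:,2]>100)&(X[:,2]<112)&(X[:,0]>460)&(X[:,0]<510)&(abs(X[:,1])<100)]
def res(q):
    m=toM(B,q);r=np.minimum(abs(m[:,0]+135),abs(m[:,1]+108))
    return np.r_[r/np.sqrt(len(B))*3,[(toM(f,q)[1]-y) for f,y in F]]
q=least_squares(res,[530,0,-.1],loss="soft_l1").x
print("pose",q,"res",res(q)[-3:],np.median(res(q)[:-3])*np.sqrt(len(B))/3)
for f,_ in F+[(ray(317.6,242,90),0)]:print("feature M",toM(f,q),"W",f)
print("housing front xM",np.median(toM(H,q)[:,0]))
Y=T.reshape(-1,3);m=toM(Y,q);D=Y[(m[:,0]>-125)&(m[:,0]<-60)&(abs(m[:,1]-55)<4)&(Y[:,2]>60)&(Y[:,2]<110)]
mm=toM(D,q);print("deck z - model",np.median(D[:,2]-(70+.2236*(mm[:,0]+135))))
k=(abs(m[:,1])<100)&(Y[:,2]>145)&(Y[:,2]<330)&(m[:,0]<125)&(m[:,0]>-60)&(abs(m[:,1])>55);L=Y[k];m=m[k]
g=lambda a:((m[:,0]-131)*-np.sin(-a[0])*-1+(L[:,2]-122)*np.cos(a[0])-15.5)
g=lambda a:(m[:,0]-131)*np.sin(a[0])+(L[:,2]-122)*np.cos(a[0])-15.5-a[1]
r=least_squares(g,[.7,0],loss="soft_l1");print("lid",len(L),r.x,np.median(abs(r.fun)))
E
python3 fit.py
```

```text
pose [ 5.45572298e+02  8.24085001e+00 -1.28433753e-01] res [-1.14277711 -0.98003758 -0.53578658] 0.9242626245793986
feature M [-83.24048427  74.85722289] W [472.60519014  93.14304818  84.        ]
feature M [-86.06284485 -50.98003758] W [453.68871901 -31.2962903   90.        ]
feature M [-85.7355763  -90.53578658] W [448.94695404 -70.56816381  87.        ]
feature M [-70.32782035  74.92410832] W [485.42006845  91.55551642  90.        ]
housing front xM -44.70658419728727
deck z - model -2.1132327314322907
lid 1699 [0.72169508 6.48970239] 1.3122759488752793
```

```bash
cat > plan.py <<'E'
import sys,numpy as np
from workcell import manip
from scipy.spatial.transform import Rotation as Ro
q=np.array([551.5,7.5,-.128]);c,s=np.cos(q[2]),np.sin(q[2])
def m2w(x,y,z): return np.array([q[0]+c*x-s*y,q[1]+s*x+c*y,z])
def w2m(p): d=p-np.r_[q[:2],0];return np.array([c*d[0]+s*d[1],-s*d[0]+c*d[1],d[2]])
def show(*targets):
    st=manip.get_state();p=np.array(st["ee_pos"]);R=Ro.from_quat(st["orientation"])
    G=Ro.from_matrix(np.array([[-c,-s,0],[-s,c,0],[0,0,-1.]]).T.T)
    print("t",st["time_s"],"M",w2m(p).round(1),"F",np.round(st["force"],2),"q",np.round(st["qpos"],2))
    for t in targets: print(t,np.round(R.inv().apply(m2w(*t)-p),1),np.round((R.inv()*G).as_rotvec(degrees=True),1))
if __name__=="__main__": show(*[tuple(map(float,a.split(","))) for a in sys.argv[1:]])
E
python3 plan.py -- 2>/dev/null || python3 -c "
from plan import *
print(w2m(np.array([380,355,260.])))
show(tuple(w2m(np.array([380,355,260.]))),(-78,75,200))"
```

```text
[-214.45562856  322.76505911  260.        ]
t 0.1 M [-359.1  570.2  221.6] F [ 0.18 -0.8   0.63] q [-1.19  0.47 -0.05  1.53  0.02  1.14 -0.08]
(np.float64(-214.4556285556822), np.float64(322.7650591076848), np.float64(260.0)) [-207.6 -197.7  -38. ] [ -0.1  -0.  -16.1]
(-78, 75, 200) [-407.3 -397.9   22.3] [ -0.1  -0.  -16.1]
```

Request:
jog_arm --deltas '[[[-10,-10,-10,0,0,-3,1],[-27,-25,-20,0,0,-6,1],[-45,-42,-30,0,0,-9,1],[-65,-62,-38,0,0,-12,1],[-85,-82,-38,0,0,-16,1],[-105,-102,-38,0,0,-16,1],[-125,-122,-38,0,0,-16,1],[-145,-140,-38,0,0,-16,1],[-165,-158,-38,0,0,-16,1],[-183,-175,-38,0,0,-16,1],[-200,-190,-38,0,0,-16,1],[-208,-198,-38,0,0,-16,1]]]' --newtons 20

```text
time_s: 1.3
ee_pos: [381.4, 352.8, 260.3]
orientation: [0.066, 0.998, -0.001, -0.0]
force: [0.1, -0.5, 0.4]
finger_gap: 2.7
grasp_force: 0.0
```

```bash
python3 plan.py -85,120,200 -78,76,130
```

```text
t 1.3 M [-212.8  320.8  260.3] F [ 0.05 -0.54  0.41] q [-0.82  0.18 -0.01  1.85  0.    1.11  0.61]
(-85.0, 120.0, 200.0) [-128.7 -200.1   60.5] [-0.1  0.  -0.3]
(-78.0, 76.0, 130.0) [-135.9 -244.   130.5] [-0.1  0.  -0.3]
```

Request:
jog_arm --deltas '[[[-12,-18,0,0,0,0,1],[-25,-40,0,0,0,0,1],[-40,-65,0,0,0,0,1],[-55,-90,5,0,0,0,1],[-72,-115,15,0,0,0,1],[-88,-140,30,0,0,0,1],[-104,-165,45,0,0,0,1],[-118,-190,60,0,0,0,1],[-128,-215,75,0,0,0,1],[-136,-235,90,0,0,0,1],[-136,-244,105,0,0,0,1],[-136,-244,120,0,0,0,1]]]'

```text
time_s: 2.5
ee_pos: [483.7, 94.2, 139.7]
orientation: [0.066, 0.998, -0.0, -0.0]
force: [0.1, 0.3, -0.1]
finger_gap: 0.4
grasp_force: 0.0
```

Run:
```python
from plan import *
import cv2
show((-78,76,100),(-78,76,85))
p,d=manip.grab_frame("top");cv2.imwrite("pics/t1.png",cv2.resize(p[140:280,260:410,::-1],None,fx=4,fy=4))
p,d=manip.grab_frame("scene");cv2.imwrite("pics/s1.png",cv2.resize(p[100:290,220:400,::-1],None,fx=3.1,fy=3.1,interpolation=cv2.INTER_CUBIC))
```

```text
t 2.5 M [-78.3  77.4 139.7] F [ 0.05  0.27 -0.08] q [-0.42  0.27  0.17  2.05 -0.06  0.82  1.22]
(-78, 76, 100) [-0.3 -1.4 39.7] [-0.  -0.  -0.2]
(-78, 76, 85) [-0.3 -1.4 54.7] [-0.  -0.  -0.2]
```

View pics/s1.png

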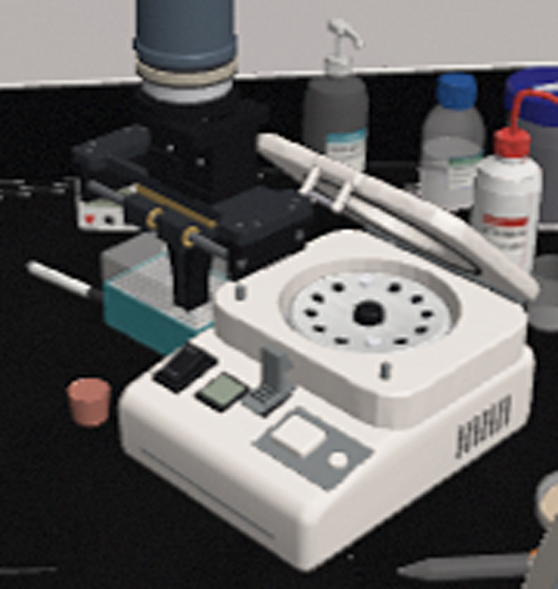

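Request:
jog_arm --deltas '[[[0,-1,10,0,0,0,1],[0,-1.5,20,0,0,0,1],[0,-1.5,30,0,0,0,1],[0,-1.5,35,0,0,0,1],[0,-1.5,38,0,0,0,1],[0,-1.5,40,0,0,0,1],[0,-1.5,41,0,0,0,1],[0,-1.5,42,0,0,0,1],[0,-1.5,43,0,0,0,1]]]'

```text
time_s: 3.5
ee_pos: [483.8, 94.1, 97.7]
orientation: [0.065, 0.998, 0.0, 0.0]
force: [0.2, 0.2, 0.2]
finger_gap: 0.5
grasp_force: 0.0
```

Request:
jog_arm --deltas '[[[0,-1,1,0,0,0,1],[0,-2,2,0,0,0,1],[0,-2,3,0,0,0,1],[0,-2,4,0,0,0,1],[0,-2,4,0,0,0,1]]]'

```text
time_s: 4.0
ee_pos: [483.9, 91.9, 93.7]
orientation: [0.065, 0.998, 0.0, 0.001]
force: [1.2, 1.5, 1.2]
finger_gap: 0.9
grasp_force: 0.8
```

Request:
jog_arm --deltas '[[[0,0,1,0,0,0,1],[0,0,2,0,0,0,1],[0,0,2,0,0,0,1]]]'

```text
time_s: 4.3
ee_pos: [483.1, 91.6, 92.0]
orientation: [0.065, 0.998, -0.0, -0.0]
force: [-2.4, -0.4, 8.2]
finger_gap: 0.6
grasp_force: 4.0
```

Request:
jog_arm --deltas '[[[0,0,-10,0,0,0,1],[0,0,-30,0,0,0,1]]]'

```text
time_s: 4.5
ee_pos: [481.4, 91.3, 120.6]
orientation: [0.065, 0.998, -0.001, -0.002]
force: [0.9, 0.6, 0.3]
finger_gap: 0.3
grasp_force: 0.0
```

Run:
```python
from plan import *
import cv2
show((-78,76,100))
p,d=manip.grab_frame("scene");cv2.imwrite("pics/s2.png",cv2.resize(p[190:250,255:330,::-1],None,fx=9,fy=9,interpolation=cv2.INTER_CUBIC))
```

```text
t 4.5 M [-80.2  74.2 120.6] F [0.88 0.57 0.3 ] q [-0.42  0.3   0.17  2.07 -0.07  0.78  1.24]
(-78, 76, 100) [-2.3  1.9 20.5] [-0.1 -0.3 -0.1]
```

View pics/s2.png

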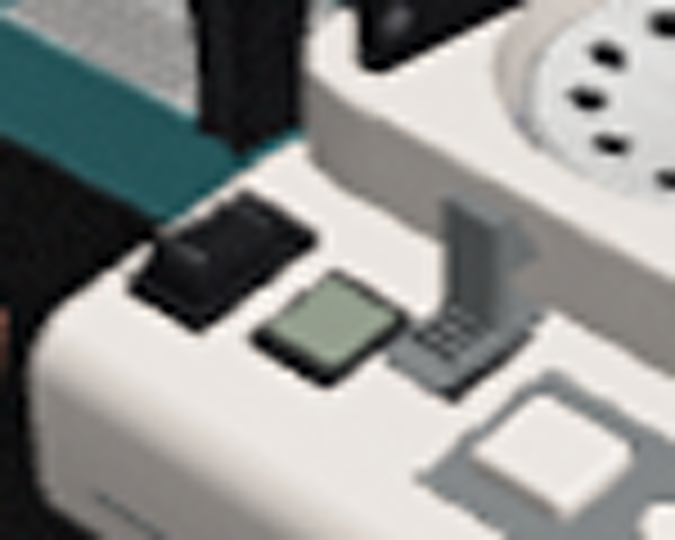

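Run:
```python
from plan import *
from h import *
a=np.load("scene0.npz");p,d=manip.grab_frame("scene")
np.savez("scene1.npz",**{**{k:a[k] for k in a.files},"p":p,"d":d})
for f in("scene0.npz","scene1.npz"):
    W,_=cloud(f);W=W.reshape(-1,3);W=W[np.isfinite(W[:,0])];M=np.array([w2m(x) for x in W[(abs(W[:,0]-475)<40)&(abs(W[:,1]-90)<40)]])
    M=M[(M[:,2]>60)&(M[:,2]<105)&(abs(M[:,1]-76)<8)];dz=M[:,2]-(70+.2236*(M[:,0]+135))
    print([(x,np.median(dz[abs(M[:,0]-x)<3]).round(1)) for x in range(-114,-66,6)])
```

```text
[(-114, np.float64(4.2)), (-108, np.float64(8.7)), (-102, np.float64(10.5)), (-96, np.float64(12.2)), (-90, np.float64(13.1)), (-84, np.float64(14.5)), (-78, np.float64(15.1)), (-72, np.float64(6.0))]
[(-114, np.float64(3.8)), (-108, np.float64(12.1)), (-102, np.float64(13.5)), (-96, np.float64(12.0)), (-90, np.float64(11.6)), (-84, np.float64(11.4)), (-78, np.float64(9.6)), (-72, np.float64(6.4))]
```

Request:
jog_arm --deltas '[[[0,0,-20,0,0,0,1],[0,0,-50,0,0,0,1],[0,0,-85,0,0,0,1],[0,0,-120,0,0,0,1],[0,-10,-150,0,0,0,1],[-15,-25,-170,0,0,0,1],[-40,-40,-175,0,0,0,1],[-65,-55,-175,0,0,0,1],[-90,-66,-170,0,0,0,1],[-110,-74,-160,0,0,0,1],[-112,-74,-150,0,0,0,1],[-112,-74,-145,0,0,0,1]]]'

```text
time_s: 5.8
ee_pos: [583.6, 4.3, 264.3]
orientation: [0.065, 0.998, -0.0, -0.002]
force: [-0.3, 0.1, -0.8]
finger_gap: 0.6
grasp_force: 0.0
```

```bash
python3 plan.py 32,0,241 14.5,0,224
```

```text
t 5.8 M [ 32.3   0.9 264.3] F [-0.28  0.08 -0.81] q [-0.29  0.29  0.27  1.72 -0.08  1.15  1.44]
(32.0, 0.0, 241.0) [ 0.2 -0.9 23.3] [-0.  -0.2 -0.1]
(14.5, 0.0, 224.0) [17.6 -0.9 40.4] [-0.  -0.2 -0.1]
```

Request:
jog_arm --deltas '[[[0,-1,10,0,0,0,1],[0,-1,18,0,0,0,1],[2,-1,23,0,0,0,1],[6,-1,28,0,0,0,1],[11,-1,33,0,0,0,1],[16,-1,38,0,0,0,1],[20,-1,43,0,0,0,1]]]'

```text
time_s: 6.5
ee_pos: [564.4, 5.9, 223.4]
orientation: [0.065, 0.998, 0.0, 0.0]
force: [-0.8, 0.3, -0.1]
finger_gap: 0.4
grasp_force: 0.2
```

Request:
jog_arm --deltas '[[[4,0,5,0,0,0,1],[8,0,10,0,0,0,1],[11,0,15,0,0,0,1],[14,0,20,0,0,0,1],[17,0,25,0,0,0,1]]]'

```text
time_s: 7.0
ee_pos: [547.8, 8.0, 198.1]
orientation: [0.065, 0.998, 0.0, -0.0]
force: [1.0, 0.5, 0.8]
finger_gap: 0.5
grasp_force: 0.2
```

Run:
```python
from plan import *
import cv2
show((-13,0,183.5))
p,d=manip.grab_frame("scene");cv2.imwrite("pics/s3.png",cv2.resize(p[100:290,220:400,::-1],None,fx=3.1,fy=3.1,interpolation=cv2.INTER_CUBIC))
```

```text
t 7.0 M [ -3.8   0.  198.1] F [0.97 0.55 0.79] q [-0.3   0.29  0.26  1.88 -0.09  0.99  1.43]
(-13, 0, 183.5) [ 9.2 -0.  14.6] [ 0.  -0.  -0.1]
```

View pics/s3.png

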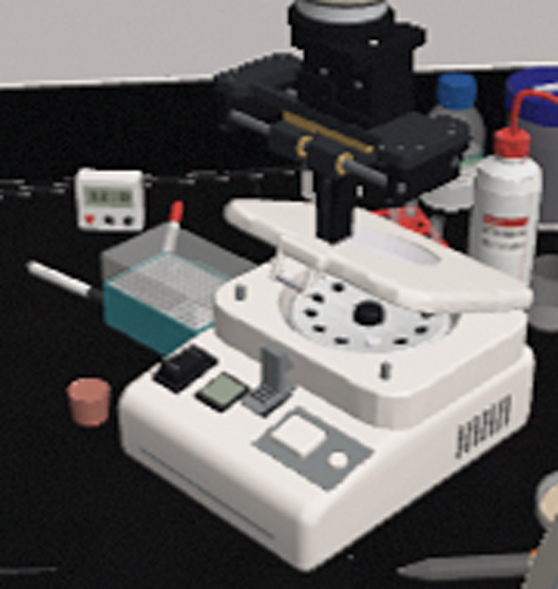

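Request:
jog_arm --deltas '[[[3,0,5,0,0,0,1],[6,0,10,0,0,0,1],[9,0,15,0,0,0,1],[11,0,20,0,0,0,1],[13,0,25,0,0,0,1],[15,0,30,0,0,0,1],[17,0,35,0,0,0,1],[19,0,40,0,0,0,1],[20,0,44,0,0,0,1]]]'

```text
time_s: 7.95
ee_pos: [527.8, 10.6, 154.0]
orientation: [0.065, 0.998, -0.0, -0.0]
force: [0.5, 0.3, 0.2]
finger_gap: 0.2
grasp_force: 0.1
```

Now the last 17 mm, slowly.

Request:
jog_arm --deltas '[[[1,0,3,0,0,0,1],[1,0,6,0,0,0,1],[2,0,8,0,0,0,1],[2,0,10,0,0,0,1],[2,0,11,0,0,0,1]]]'

```text
time_s: 8.45
ee_pos: [526.3, 10.9, 144.7]
orientation: [0.065, 0.998, 0.0, -0.0]
force: [-4.4, -0.1, 11.8]
finger_gap: 0.3
grasp_force: 5.7
```

Request:
jog_arm --deltas '[[[0,0,1,0,0,0,1],[0,0,2,0,0,0,1],[0,0,3,0,0,0,1],[0,0,3,0,0,0,1]]]'

```text
time_s: 8.85
ee_pos: [525.8, 10.9, 141.5]
orientation: [0.065, 0.998, 0.0, -0.0]
force: [-4.9, 0.7, 9.7]
finger_gap: 0.5
grasp_force: 4.5
```

Request:
jog_arm --deltas '[[[0,0,1,0,0,0,1],[0,0,2,0,0,0,1],[0,0,3,0,0,0,1],[0,0,3,0,0,0,1]]]'

```text
time_s: 9.25
ee_pos: [525.4, 11.0, 137.9]
orientation: [0.065, 0.998, 0.0, -0.001]
force: [-4.3, 0.3, 6.9]
finger_gap: 0.4
grasp_force: 3.0
```

Request:
jog_arm --deltas '[[[0,0,1,0,0,0,1],[0,0,2,0,0,0,1],[0,0,2,0,0,0,1]]]'

```text
time_s: 9.55
ee_pos: [525.3, 11.0, 136.3]
orientation: [0.065, 0.998, 0.0, -0.001]
force: [-4.8, -0.4, 9.2]
finger_gap: 0.6
grasp_force: 4.8
```

Request:
jog_arm --deltas '[[[0,0,1,0,0,0,1],[0,0,2,0,0,0,1],[0,0,2,0,0,0,1]]]'

```text
time_s: 9.85
ee_pos: [525.3, 11.0, 136.0]
orientation: [0.065, 0.998, 0.001, -0.001]
force: [-9.1, 0.4, 21.9]
finger_gap: 0.6
grasp_force: 10.9
```

Request:
jog_arm --deltas '[[[0,0,-5,0,0,0,1],[0,0,-15,0,0,0,1],[0,0,-30,0,0,0,1],[5,-5,-45,0,0,0,1],[18,-15,-50,0,0,0,1],[35,-28,-50,0,0,0,1],[50,-38,-45,0,0,0,1],[62,-46,-35,0,0,0,1],[68,-50,-25,0,0,0,1],[68,-50,-15,0,0,0,1],[68,-50,-15,0,0,0,1]]]'

```text
time_s: 10.95
ee_pos: [451.5, -29.9, 147.3]
orientation: [0.065, 0.998, -0.0, -0.001]
force: [-0.0, -1.6, 0.6]
finger_gap: 0.9
grasp_force: 0.0
```

Run:
```python
from plan import *
from h import *
print(w2m(np.array([453.7,-31.3,90])))
show(tuple(w2m(np.array([453.7,-31.3,100]))))
for n in("scene","top"):
    a=np.load(n+"0.npz");p,d=manip.grab_frame(n)
    np.savez(n+"2.npz",**{**{k:a[k] for k in a.files},"p":p,"d":d})
    W,_=cloud(n+"2.npz");W=W.reshape(-1,3);W=W[np.isfinite(W[:,0])];M=np.array([w2m(x) for x in W[(abs(W[:,0]-560)<150)&(abs(W[:,1])<130)]])
    M=M[(abs(M[:,1]-50)<40)&(M[:,0]>-45)&(M[:,0]<110)&(M[:,2]>125)&(M[:,2]<160)]
    f=np.polyfit(M[:,0],M[:,2],1);f=np.polyfit(*M[abs(np.polyval(f,M[:,0])-M[:,2])<3][:,[0,2]].T,1)
    print(n,len(M),"slope",f,"z at x=-27",np.polyval(f,-27))
    if n=="scene": cv2.imwrite("pics/s4.png",cv2.resize(p[100:290,220:400,::-1],None,fx=3.1,fy=3.1,interpolation=cv2.INTER_CUBIC))
```

```text
[-92.04706615 -50.96682855  90.        ]
t 10.95 M [-94.4 -49.9 147.3] F [-0.01 -1.59  0.58] q [-0.26  0.2   0.27  2.13 -0.07  0.82  1.49]
(np.float64(-92.04706615487407), np.float64(-50.9668285483827), np.float64(100.0)) [-2.5 -1.1 47.3] [-0.  -0.1 -0.1]
scene 76 slope [-3.28134225e-03  1.38777862e+02] z at x=-27 138.86645862256083
top 1928 slope [-6.63518038e-03  1.38453461e+02] z at x=-27 138.63261114735056
```

View pics/s4.png

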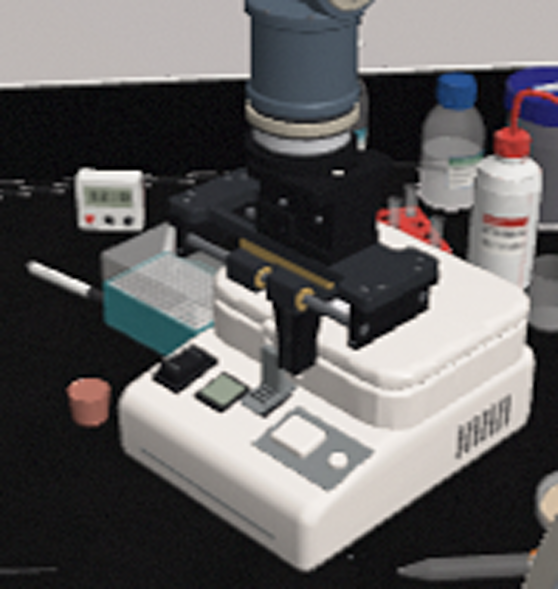

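Request:
jog_arm --deltas '[[[-1,-1,10,0,0,0,1],[-2,-1,22,0,0,0,1],[-2,-1,34,0,0,0,1],[-2,-1,44,0,0,0,1],[-2,-1,50,0,0,0,1],[-2,-1,53,0,0,0,1],[-2,-1,54,0,0,0,1],[-2,-1,55,0,0,0,1]]]'

```text
time_s: 11.85
ee_pos: [454.4, -31.2, 93.7]
orientation: [0.065, 0.998, 0.0, 0.0]
force: [0.1, -0.2, 0.8]
finger_gap: 0.4
grasp_force: 0.0
```

Request:
jog_arm --deltas '[[[0,0,1,0,0,0,1],[0,0,2,0,0,0,1],[0,0,3,0,0,0,1],[0,0,4,0,0,0,1],[0,0,5,0,0,0,1],[0,0,5,0,0,0,1]]]'

```text
time_s: 12.45
ee_pos: [454.5, -31.2, 88.7]
orientation: [0.065, 0.998, 0.0, 0.0]
force: [0.6, -0.4, 2.6]
finger_gap: 0.4
grasp_force: 1.1
```

Request:
jog_arm --deltas '[[[0,0,1,0,0,0,1],[0,0,2,0,0,0,1],[0,0,3,0,0,0,1],[0,0,4,0,0,0,1],[0,0,4,0,0,0,1]]]'

```text
time_s: 12.95
ee_pos: [455.2, -31.3, 85.3]
orientation: [0.065, 0.998, 0.0, 0.001]
force: [-0.1, -0.7, 9.1]
finger_gap: 0.3
grasp_force: 4.5
```

Request:
jog_arm --deltas '[[[0,0,1,0,0,0,1],[0,0,1,0,0,0,1],[0,0,1,0,0,0,1]]]'

```text
time_s: 13.25
ee_pos: [455.3, -31.3, 85.0]
orientation: [0.065, 0.998, 0.0, 0.001]
force: [-3.4, -0.2, 16.7]
finger_gap: 0.7
grasp_force: 8.2
```

Request:
jog_arm --deltas '[[[0,0,0,0,0,0,1],[0,0,0,0,0,0,1],[0,0,0,0,0,0,1],[0,0,0,0,0,0,1],[0,0,0,0,0,0,1],[0,0,0,0,0,0,1],[0,0,0,0,0,0,1],[0,0,0,0,0,0,1],[0,0,0,0,0,0,1],[0,0,0,0,0,0,1]]]'

```text
time_s: 14.25
ee_pos: [455.3, -31.3, 85.0]
orientation: [0.065, 0.998, 0.0, 0.001]
force: [-2.8, -0.1, 16.5]
finger_gap: -0.0
grasp_force: 8.2
```

Run:
```python
from plan import *
from h import *
show()
a=np.load("top0.npz");p,d=manip.grab_frame("top")
np.savez("top3.npz",**{**{k:a[k] for k in a.files},"p":p,"d":d})
W,_=cloud("top3.npz");W=W.reshape(-1,3);W=W[np.isfinite(W[:,0])];M=np.array([w2m(x) for x in W[(abs(W[:,0]-560)<150)&(abs(W[:,1])<130)]])
M=M[(abs(M[:,1])<90)&(M[:,0]>-45)&(M[:,0]<110)&(M[:,2]>125)&(M[:,2]<160)]
f=np.polyfit(M[:,0],M[:,2],1);ok=f[0]>-.02;print(f)
if ok: print(manip.finish_job())
```

```text
t 14.25 M [-90.4 -50.7  85. ] F [-2.82 -0.13 16.46] q [-0.23  0.31  0.25  2.18 -0.12  0.66  1.54]
[-8.00417952e-03  1.38319540e+02]
the job is handed in; nothing more can be done
None
```

The job was handed in at about 14 s of the 45 s allowed, with the machine switched on, the lid latched shut by itself, and the quick-spin key held against its stop at about 16 N; the rotor can't be seen turning under the shut lid.

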